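# Shake up a bottle on the touch mixer

## Task

Mix the tall slim bottle of lacquer on the touch mixer: pick the bottle up, press it, held upright, onto the middle of the mixer's round sprung head until the head is fully down, and keep it down for a good second. Then stand the bottle upright on the bench top, clear of the mixer, and let go. Leave the squat jar where it stands.

Things in the scene. Friction and masses are not known exactly. Their poses are not given: they have to be found in the camera images.
- slim_bottle: the slim lacquer bottle, the smallest across of the three upright containers: closed, rigid, grey round body 36 mm in diameter and straight up to 50 mm, with a paper band, then a sloping shoulder and a black screw cap 26 mm in diameter; 72 mm tall in all, about 0.1 kg. Stands upright on the bench. Origin: centre of its underside, z up along its axis. Grip it round the straight grey body from above
- squat_jar: a bystander of the same grey plastic with a black cap, but squat: 54 mm in diameter, 46 mm tall. Origin: centre of its underside. It must not be moved. (The third container, not listed, is a white glass dispenser, 60 mm in diameter and 74 mm tall)
- mixer_pad_top (a point): centre of the flat black rubber top of the mixer's round head (80 mm in diameter), about 93 mm above the bench when up; it moves down with the head. The mixer is a grey box about 150 x 120 mm, 66 mm high under the head, fixed to the bench
- mixer_head (a joint): travel of the sprung head, m: 0 up, 0.010 fully down on its stop. A spring pushes it up: it starts to move at about 3 N and is fully down at about 8 N; the bottle's weight alone does not move it
Mind the look-alikes: they are no part of the job. Leave any pink look-alike of the slim_bottle alone.

How it is judged:
By the outcome, as a careful person would: the job done as asked, in the order asked, and still so for the second after the job is handed in, with the robot touching nothing.
It also fails if it takes over 53 s, if anything falls off the work surface, if the arm or the gripper's body presses on something with over 40 N, if the wrist force passes 120 N, or if a joint passes its speed limit or range.

## Robot

A 6-joint arm with a two-finger parallel gripper is mounted at the origin on a cart in front of the work surface, level with it; the furniture and walls round the work are solid. World frame = base frame: x ahead of the robot, y to its left, z up, the work surface at z = 0. Lengths are in m, angles in rad, forces in N, time in s.
With the tool pointing down it reaches from about 0.35 to 0.975 m from the base axis. Payload 4.9 kg.
Tool frame: the origin (TCP) lies at the very end of the fingers, on their centre line; the grasp point (between the pads) lies 19 mm behind it (ctrl.pinch_z is the distance from the TCP to the grasp point, in m); z points along the fingers, y is the line along which they close (so a half turn about z gives the same grasp; the last joint's range is limited). The gripper opens to 85 mm and grips with 20 to 120 N. Pads are 22 mm wide; open, the fingers measure 114 mm over their backs; the gripper's body (76 mm by 85 mm) begins 54 mm behind the grasp point. The pads swing forward as they close: fully open they stand 13 mm farther back than shut.
Start: joints at [-1.281, 0.053, 1.613, -0, 1.476, -0.119], TCP at [0.248, -0.573, 0.231] pointing down, gripper open.
Joint ranges: [-3.01, 3.01], [-1.01, 2.22], [0.06, 2.58], [-1.02, 4.17], [0.09, 2.62], [-3.14, 3.14]. Speed limits (rad/s): [2.57, 2.57, 3.14, 3.14, 3.14, 3.14].

## Interface

Orientations are given as a rotation vector (axis times angle).
In Python, from station import ctrl, optics gives the robot as it stands. The module is installed in compiled form; this text tells all that it offers.
- The arm moves only by the shell command python3 -m handwheel 'ROWS' [OPENING] [FORCE]. ROWS is JSON, one flat list of numbers, 6 for each row, row after row: the shift along the tool's x, y, z in m, then the turn, a rotation vector about the tool's x, y, z in degrees. A call has 1 to 20 rows; each row shifts and turns the commanded pose from where the row before left it, along the tool's axes as they then stand; what a row does not reach is not made up. A row lasts 1/10 s, in which the tool goes at most 50 mm and 8.59 degrees, less where a joint would pass 70% of its speed; a pose out of reach is approached as far as the arm can. A call is refused whole if a number of a shift passes 0.05 or a number of a turn 8.59, either way. A call with a gripper value outside its range is refused whole. OPENING is the closure, from 0 (fully open) to 1 (shut), set as the call begins (- or left out, the last holds). The fingers move at their own pace and stop on an object; FORCE is the grip in N (left out, the last holds). Time passes only in rows, so rows that do not move let the fingers close. It gives the time, the measured TCP pose, the force and the opening at its end, in the units of the state.
- ctrl.get_obs(): the state, without advancing time (a new reading comes with each control period).
- optics.get_image(name): name is "scene" or "top"; returns (picture, depth): 480x640x3 uint8, red, green, blue; 480x640 float32, m along the optical axis (not along the pixel's ray), 0 where there is no reading.
- optics.get_calibration(name): a dict with "fovy" (degrees; the focal length in pixels is half the picture's height over the tangent of half this angle, whatever the lens; pixels are square), "cx", "cy" (the principal point, pixels), "k1" (the pictures are not rectified: a ray, as slopes to the right and down, at radius r is drawn at 1 + k1 r^2 times it, then the intrinsics apply), "rvec" (rotation vector, rad) and "tvec" (3), from world to camera coordinates, as OpenCV has them. Camera axes: x right, y down, z forward; pixel columns grow to the right and rows downward; lengths in m; the calibration is good to about 2 mm. A picture is of the moment at which its call begins. get_calibration takes no time and is no camera call.
- ctrl.finish_job(): hands the job in, once; it reports no verdict.
The state is a dict: "t": time; "q": joint angles; "dq": joint speeds; "effort": joint torques, N m; "tool_pos": TCP position; "tool_rot": TCP orientation; "contact_force": force on the tool from outside, world axes, zero at the start; "wrist_torque": the same for the moment, N m; "opening": finger opening in m.
Only numpy, scipy, OpenCV 4.12 (cv2) and the standard library are available. Lean on these libraries where they do the work, as an engineer would, in place of code of your own. Each camera call takes 0.05 s, during which the arm holds its last target. There are 200 camera calls.

## Working session

There is one attempt and no reset: what is moved stays moved. The work goes in short steps, Python scripts to look and compute and a shell command to move; the robot and the scene stay as the last step left them, time stands still between calls to the robot, and variables do not carry over. Pictures are saved under pics/ and viewed, on a budget of 10 in all, crops included, one or two more only if the job needs it, and the job is handed in when it is done.

```bash
mkdir -p pics; python3 - <<'E'
from station import ctrl, optics
import cv2,numpy as np
for n in("scene","top"):
    im,d=optics.get_image(n); cv2.imwrite(f"pics/{n}0.png",im[:,:,::-1]); np.savez(f"{n}0.npz",im=im,d=d)
    print(n,optics.get_calibration(n))
o=ctrl.get_obs(); print(o, ctrl.pinch_z)
E
```

```text
scene {'fovy': 57.110306272065245, 'cx': 316.2086617551463, 'cy': 242.43507647180115, 'k1': 0.006900421597891362, 'rvec': array([ 0.68936443, -2.29944908,  1.53446863]), 'tvec': array([0.4186157 , 0.17529802, 0.71210423])}
top {'fovy': 43.576242707047335, 'cx': 322.59893774734127, 'cy': 234.3023603608306, 'k1': 0.027387005496794146, 'rvec': array([ 2.11810347, -2.17331168,  0.16243523]), 'tvec': array([0.05965664, 0.478508  , 1.02549536])}
{'t': 0.1, 'q': array([-1.28100987e+00,  5.32873822e-02,  1.61419221e+00,  1.83052546e-05,
        1.47598505e+00, -1.19003276e-01]), 'dq': array([ 0.00157769, -0.00038207, -0.00181056, -0.00044437,  0.00118375,
       -0.00116046]), 'effort': array([-1.49469893e-04, -3.94907427e+01, -3.71363068e+01, -6.88637465e-05,
        3.99524331e-03, -1.78051886e-05]), 'tool_pos': array([ 0.24827497, -0.57294631,  0.23016688]), 'tool_rot': array([-3.07436991e+00, -6.37282113e-01,  2.22140531e-04]), 'contact_force': array([ 1.26281917,  1.14890176, -0.25485274]), 'wrist_torque': array([ 0.04122623, -0.00530537,  0.00380413]), 'opening': 0.08529949689091382} 0.0187
```

View pics/scene0.png

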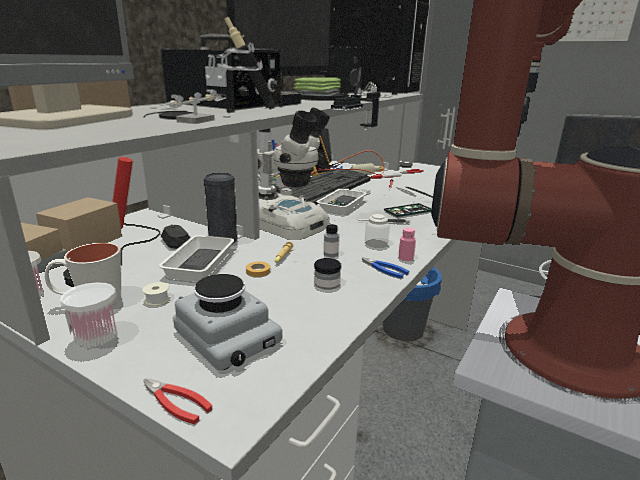

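View pics/top0.png

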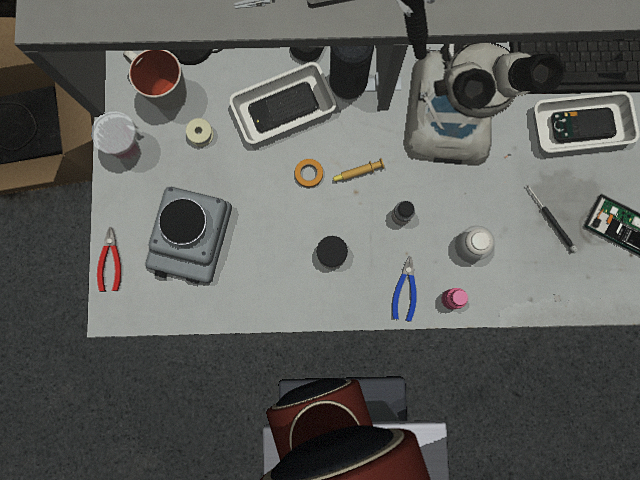

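The top view shows the slim bottle's cap at about (403,210), the squat jar at (332,252), the mixer head at (182,222), the glass dispenser at (477,243) and the pink look-alike at (455,298). In the scene view, the slim bottle is at (331,240), the jar at (327,275) and the head at (219,291).

```bash
cat > h.py <<'E'
import numpy as np, cv2
from station import optics
def cal(n):
    c=optics.get_calibration(n); f=240/np.tan(np.radians(c["fovy"]/2))
    K=np.array([[f,0,c["cx"]],[0,f,c["cy"]],[0,0,1]]); return K,np.array([c["k1"],0,0,0,0.]),c["rvec"],c["tvec"]
def ray(n,uv):
    K,D,r,t=cal(n); R=cv2.Rodrigues(r)[0]
    p=cv2.undistortPoints(np.array([[uv]],float),K,D)[0,0]
    return -R.T@t, R.T@np.array([p[0],p[1],1])
def onplane(n,uv,z):
    o,d=ray(n,uv); return o+d*(z-o[2])/d[2]
def proj(n,P):
    K,D,r,t=cal(n); return cv2.projectPoints(np.array(P,float).reshape(-1,1,3),r,t,K,D)[0][:,0]
def blob(im,box,thr=55):
    "dark blob in box u0,v0,u1,v1: bounding centre, centroid, area"
    u0,v0,u1,v1=box; m=(im[v0:v1,u0:u1].max(2)<thr).astype(np.uint8)
    n,l,s,c=cv2.connectedComponentsWithStats(m); k=1+np.argmax(s[1:,4]); 
    (e,ax,_)=cv2.fitEllipse(max(cv2.findContours((l==k).astype(np.uint8),0,1)[0],key=len))
    return np.array(e)+[u0,v0],c[k]+[u0,v0],s[k],ax
E
python3 - <<'E'
from h import *
T=np.load("top0.npz");S=np.load("scene0.npz")
for nm,n,I,box,z in [("cap","top",T,(388,195,420,232),.072),("jar","top",T,(308,230,356,276),.046),("head","top",T,(155,195,212,250),.093),
  ("cap","scene",S,(320,220,345,240),.072),("head","scene",S,(190,270,250,312),.093),("jar","scene",S,(308,255,345,275),.046)]:
    e,c,s,ax=blob(I["im"],box); print(nm,n,e.round(1),c.round(1),s,np.round(ax,1),onplane(n,e,z).round(4))
E
```

```text
cap top [405.3 209. ] [405.3 209. ] [  9   6  17  17 213] [15.5 15.8] [ 0.5147 -0.0955  0.072 ]
jar top [331.6 251.2] [331.6 251.2] [  8   6  32  32 755] [29.6 30.6] [0.4481 0.0325 0.046 ]
head top [181.7 220.7] [181.7 220.7] [   5    4   45   44 1535] [42.5 44.2] [0.5003 0.2827 0.093 ]
cap scene [331.4 229. ] [331.4 229. ] [ 7  5 10  9 86] [ 9.1 10.3] [ 0.5066 -0.076   0.072 ]
head scene [219.  285.4] [219.2 285.5] [  6   4  47  24 664] [22.2 47. ] [0.498  0.2866 0.093 ]
jar scene [327.2 265.8] [327.2 265.9] [  6   3  27  17 347] [15.5 26.3] [0.4434 0.0447 0.046 ]
```

```bash
python3 -m handwheel '[0.015,-0.011,0,0,0,0, 0.029,-0.0222,0,0,0,0, 0.029,-0.0222,0,0,0,0, 0.029,-0.0222,0,0,0,0, 0.029,-0.0222,0,0,0,0, 0.029,-0.0222,0,0,0,0, 0.029,-0.0222,0,0,0,0, 0.029,-0.0222,0,0,0,0, 0.029,-0.0222,0,0,0,0, 0.029,-0.0222,0,0,0,0, 0.029,-0.0222,0,0,0,0, 0.029,-0.0222,0,0,0,0, 0.029,-0.0222,0,0,0,0, 0.029,-0.0222,0,0,0,0, 0.029,-0.0222,0,0,0,0, 0.015,-0.011,0,0,0,0, 0,0,0.03,0,0,0, 0,0,0.03,0,0,0, 0,0,0.02,0,0,0, 0,0,0,0,0,0]' 0 40
cat > s.py <<'E'
import sys; from h import *; from station import ctrl
from scipy.spatial.transform import Rotation as Ro
o=ctrl.get_obs(); R=Ro.from_rotvec(o["tool_rot"]).as_matrix()
print("t",round(o["t"],2),"tcp",o["tool_pos"].round(4),"F",o["contact_force"].round(1),"open",round(o["opening"],4)); print("xaxis",R[:,0].round(3),"zaxis",R[:,2].round(4))
if len(sys.argv)>3: print("shift in tool axes",(R.T@(np.array(sys.argv[1:4],float)-o["tool_pos"])).round(4))
if len(sys.argv)>4:
    for n in sys.argv[5:]:
        im,d=optics.get_image(n); cv2.imwrite(f"pics/{n}{sys.argv[4]}.png",im[:,:,::-1]); np.savez(f"{n}{sys.argv[4]}.npz",im=im,d=d)
E
python3 s.py 0.5147 -0.0955 0.15 1 scene top; python3 - <<'E'
import cv2,numpy as np
a=cv2.imread("pics/scene1.png")[150:330,200:440]; b=cv2.imread("pics/top1.png")[120:300,300:540]
cv2.imwrite("pics/c1.png",cv2.resize(np.vstack([a,b])[:, :],None,fx=1.6,fy=1.6,interpolation=2))
E
```

```text
t: 2.1
tool_pos: [0.5133, -0.093, 0.1471]
tool_rot: [-3.072, -0.638, 0.011]
contact_force: [0.1, 0.8, -0.2]
opening: 0.0853
t 2.1 tcp [ 0.5133 -0.093   0.1471] F [ 0.1  0.8 -0.2] open 0.0853
xaxis [ 0.917  0.398 -0.006] zaxis [-0.0075  0.0028 -1.    ]
shift in tool axes [ 0.0003  0.0028 -0.0029]
```

View pics/c1.png

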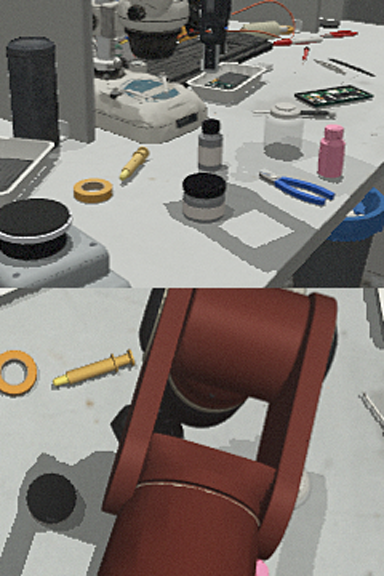

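The scene crop has the gripper above the bottle, fingers at about (334,190) full-frame, with the bottle at (331,240). The arm hides the bottle from the top camera. I'll check this against the projections.

```bash
python3 - <<'E'
from h import *
print("tcp",proj("scene",[[.5133,-.093,.147]]),"bottle model from top: bottom,top",proj("scene",[[.5147,-.0955,0],[.5147,-.0955,.072]]))
# triangulate: scene ray of cap vs top ray
o1,d1=ray("top",(405.3,209)); o2,d2=ray("scene",(331.4,229))
s=np.linalg.lstsq(np.c_[d1,-d2],o2-o1,rcond=None)[0]; print(o1+s[0]*d1,o2+s[1]*d2)
S=np.load("scene1.npz"); e=blob(S["im"],(320,220,345,240)); print(e[:3])
d=S["d"]; K,D,r,t=cal("scene"); R=cv2.Rodrigues(r)[0]
for uv in [(331,231),(331,244),(331,250)]:
    o,dr=ray("scene",uv); print(uv,(o+dr*d[uv[1],uv[0]]).round(4))
a=cv2.imread("pics/scene1.png")[140:270,260:410]; cv2.imwrite("pics/c2.png",cv2.resize(a,None,fx=5,fy=4.6,interpolation=0))
E
```

```text
tcp [[333.90140956 194.59052953]] bottle model from top: bottom,top [[331.5507287  254.39780432]
 [332.68062181 225.77741281]]
[ 0.51636887 -0.09677396  0.06302467] [ 0.5179937  -0.09592019  0.06320674]
(array([331.34056091, 228.98179531]), array([331.3258427 , 228.97752809]), array([ 6,  5, 11,  9, 89], dtype=int32))
(331, 231) [ 0.5133 -0.0862  0.0624]
(331, 244) [ 0.5086 -0.0804  0.0334]
(331, 250) [ 0.5089 -0.0821  0.0177]
```

View pics/c2.png

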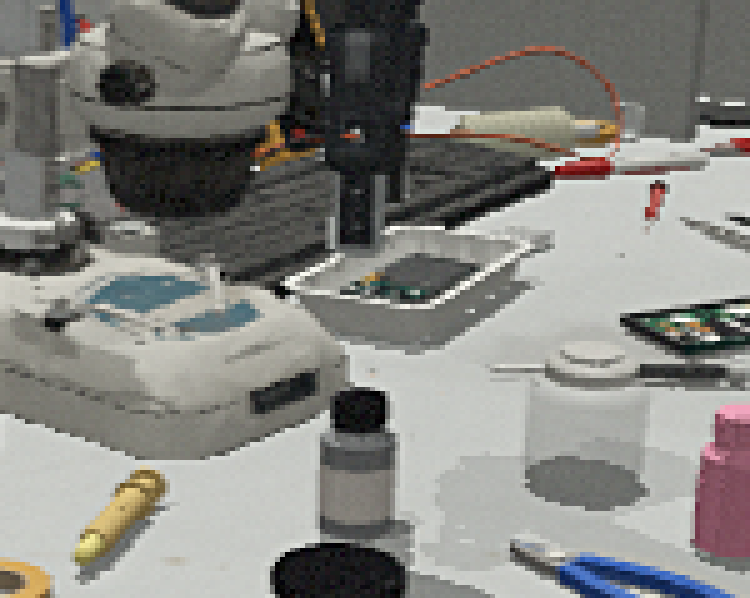

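The crop shows the fingers centred over the bottle, their tips at about (332,194) and the cap at (331,229). Both views agree on (0.516,-0.096). Next I descend and grip.

```bash
python3 -m handwheel '[0.001,0.003,0,0,0,0, 0,0,0.022,0,0,0, 0,0,0.022,0,0,0, 0,0,0.022,0,0,0, 0,0,0.022,0,0,0, 0,0,0.022,0,0,0, 0,0,0.012,0,0,0, 0,0,0.006,0,0,0, 0,0,0,0,0,0, 0,0,0,0,0,0]'; python3 s.py 0.516 -0.096 0.016
```

```text
t: 3.2
tool_pos: [0.5194, -0.0975, 0.0246]
tool_rot: [3.075, 0.637, 0.003]
contact_force: [-0.1, 0.2, 0.9]
opening: 0.0854
t 3.2 tcp [ 0.5194 -0.0975  0.0246] F [-0.1  0.2  0.9] open 0.0854
xaxis [0.918 0.397 0.002] zaxis [ 2.1e-03 -7.0e-04 -1.0e+00]
shift in tool axes [-0.0025 -0.0027  0.0086]
```

```bash
python3 -m handwheel '[-0.003,-0.002,0.005,0,0,0, 0,0,0.004,0,0,0, 0,0,0,0,0,0]'; python3 -m handwheel '[0,0,0,0,0,0, 0,0,0,0,0,0, 0,0,0,0,0,0, 0,0,0,0,0,0, 0,0,0,0,0,0, 0,0,0,0,0,0, 0,0,0,0,0,0, 0,0,0,0,0,0, 0,0,0,0,0,0, 0,0,0,0,0,0]' 1 45; python3 s.py 0.516 -0.096 0.016
```

```text
t: 3.5
tool_pos: [0.5142, -0.0963, 0.0138]
tool_rot: [-3.076, -0.638, 0.001]
contact_force: [0.3, -0.1, 0.4]
opening: 0.0853
t: 4.5
tool_pos: [0.5152, -0.0967, 0.0147]
tool_rot: [3.076, 0.638, 0.001]
contact_force: [0.3, 0.8, 3.3]
opening: 0.0347
t 4.5 tcp [ 0.5152 -0.0967  0.0147] F [0.3 0.8 3.3] open 0.0347
xaxis [0.918 0.397 0.001] zaxis [ 1.e-03 -3.e-04 -1.e+00]
shift in tool axes [ 0.001  -0.0003 -0.0013]
```

Gripped: the opening reads 34.7 mm. Next I lift.

```bash
python3 -m handwheel '[0,0,-0.005,0,0,0, 0,0,-0.015,0,0,0, 0,0,-0.025,0,0,0, 0,0,-0.03,0,0,0, 0,0,-0.03,0,0,0, 0,0,-0.03,0,0,0, 0,0,-0.015,0,0,0, 0,0,0,0,0,0, 0,0,0,0,0,0]'; python3 s.py 0.4995 0.284 0.165 
```

```text
t: 5.4
tool_pos: [0.5141, -0.0963, 0.1633]
tool_rot: [-3.075, -0.638, 0.002]
contact_force: [-1.0, 0.2, -2.0]
opening: 0.0349
t 5.4 tcp [ 0.5141 -0.0963  0.1633] F [-1.   0.2 -2. ] open 0.0349
xaxis [ 0.918  0.398 -0.001] zaxis [-1.4e-03  4.0e-04 -1.0e+00]
shift in tool axes [ 0.1378 -0.3548 -0.0015]
```

```bash
python3 -m handwheel '[0.004,-0.011,0,0,0,0, 0.0086,-0.0222,0,0,0,0, 0.0086,-0.0222,0,0,0,0, 0.0086,-0.0222,0,0,0,0, 0.0086,-0.0222,0,0,0,0, 0.0086,-0.0222,0,0,0,0, 0.0086,-0.0222,0,0,0,0, 0.0086,-0.0222,0,0,0,0, 0.0086,-0.0222,0,0,0,0, 0.0086,-0.0222,0,0,0,0, 0.0086,-0.0222,0,0,0,0, 0.0086,-0.0222,0,0,0,0, 0.0086,-0.0222,0,0,0,0, 0.0086,-0.0222,0,0,0,0, 0.0086,-0.0222,0,0,0,0, 0.0086,-0.0222,0,0,0,0, 0.004,-0.011,0,0,0,0, 0,0,0.02,0,0,0, 0,0,0.015,0,0,0, 0,0,0,0,0,0]'; python3 s.py 0.4995 0.284 0.13 2 scene top; python3 - <<'E'
import cv2,numpy as np
a=cv2.imread("pics/scene2.png")[190:370,150:300]; b=cv2.imread("pics/top2.png")[150:330,100:250]
cv2.imwrite("pics/c3.png",cv2.resize(np.hstack([a,b]),None,fx=2.6,fy=2.6,interpolation=0))
E
```

```text
t: 7.4
tool_pos: [0.4966, 0.2825, 0.1249]
tool_rot: [3.075, 0.637, -0.012]
contact_force: [0.1, -0.5, -1.9]
opening: 0.0349
t 7.4 tcp [0.4966 0.2825 0.1249] F [ 0.1 -0.5 -1.9] open 0.0349
xaxis [ 0.918  0.397 -0.008] zaxis [-0.0073 -0.0031 -1.    ]
shift in tool axes [ 0.0032 -0.0002 -0.0051]
```

View pics/c3.png

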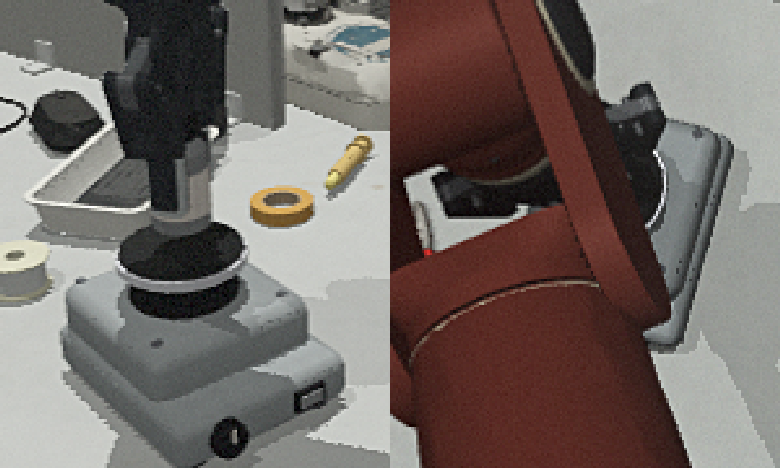

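The crop shows the bottle held upright, its base at about (220,278) full-frame, directly over the middle of the head, about 17 mm up. Next I descend in small steps.

```bash
python3 -m handwheel '[0.002,0,0.005,0,0,0, 0,0,0.005,0,0,0, 0,0,0.004,0,0,0, 0,0,0,0,0,0, 0,0,0,0,0,0]'; python3 -m handwheel '[0,0,0.003,0,0,0, 0,0,0.002,0,0,0, 0,0,0.002,0,0,0, 0,0,0,0,0,0, 0,0,0,0,0,0]';python3 s.py 0.4995 0.284 0.097
```

```text
t: 8.0
tool_pos: [0.5012, 0.2844, 0.1153]
tool_rot: [3.076, 0.638, -0.0]
contact_force: [0.5, -0.3, -1.0]
opening: 0.0349
t: 8.5
tool_pos: [0.5012, 0.2845, 0.1082]
tool_rot: [3.076, 0.638, -0.0]
contact_force: [0.3, -0.4, -1.3]
opening: 0.0347
t 8.5 tcp [0.5012 0.2845 0.1082] F [ 0.3 -0.4 -1.3] open 0.0347
xaxis [ 0.918  0.398 -0.   ] zaxis [-1.e-04 -1.e-04 -1.e+00]
shift in tool axes [-0.0017 -0.0002  0.0112]
```

```bash
python3 -m handwheel '[-0.001,0,0.001,0,0,0, 0,0,0.001,0,0,0, 0,0,0.001,0,0,0, 0,0,0.001,0,0,0, 0,0,0,0,0,0, 0,0,0,0,0,0]';python3 -m handwheel '[0,0,0.002,0,0,0, 0,0,0.001,0,0,0, 0,0,0.001,0,0,0, 0,0,0,0,0,0, 0,0,0,0,0,0]';python3 -m handwheel '[0,0,0.001,0,0,0, 0,0,0.001,0,0,0, 0,0,0,0,0,0, 0,0,0,0,0,0]'
```

```text
t: 9.1
tool_pos: [0.5007, 0.2843, 0.1048]
tool_rot: [-3.076, -0.638, -0.002]
contact_force: [1.3, 0.3, 3.1]
opening: 0.0351
t: 9.6
tool_pos: [0.5007, 0.2843, 0.1008]
tool_rot: [-3.076, -0.638, -0.002]
contact_force: [0.1, -0.7, 5.7]
opening: 0.0349
t: 10.0
tool_pos: [0.5007, 0.2843, 0.099]
tool_rot: [-3.076, -0.638, -0.002]
contact_force: [-0.2, -0.5, 7.4]
opening: 0.0347
```

```bash
python3 -m handwheel '[0,0,0.001,0,0,0, 0,0,0.001,0,0,0, 0,0,0,0,0,0, 0,0,0,0,0,0]';python3 s.py 0 0 0 3 scene
```

```text
t: 10.4
tool_pos: [0.5008, 0.2843, 0.0977]
tool_rot: [-3.076, -0.638, -0.002]
contact_force: [-1.9, -0.8, 9.8]
opening: 0.0347
t 10.4 tcp [0.5008 0.2843 0.0977] F [-1.9 -0.8  9.8] open 0.0347
xaxis [0.918 0.398 0.001] zaxis [ 9.e-04  4.e-04 -1.e+00]
shift in tool axes [-0.5726  0.0618  0.0971]
```

```bash
python3 -m handwheel '[0,0,0.001,0,0,0, 0,0,0.001,0,0,0, 0,0,0,0,0,0, 0,0,0,0,0,0]';python3 s.py 0 0 0 4 scene; python3 - <<'E'
from h import *
for k in (2,4):
    im=np.load(f"scene{k}.npz")["im"]; m=(im[:,:,:].min(2)>150); print(k,[ (u,np.where(m[285:310,u])[0]+285) for u in (205,219,232)])
a,b=[cv2.imread(f"pics/scene{k}.png")[190:370,150:300] for k in (2,4)]
cv2.imwrite("pics/c4.png",cv2.resize(np.hstack([a,b]),None,fx=2.6,fy=2.6,interpolation=0))
E
```

```text
t: 10.85
tool_pos: [0.501, 0.2844, 0.0976]
tool_rot: [3.076, 0.638, 0.001]
contact_force: [-6.7, -2.4, 18.6]
opening: 0.0347
t 10.85 tcp [0.501  0.2844 0.0976] F [-6.7 -2.4 18.6] open 0.0347
xaxis [0.918 0.398 0.001] zaxis [ 8.e-04  1.e-04 -1.e+00]
shift in tool axes [-0.5728  0.0617  0.0972]
2 [(205, array([297])), (219, array([298])), (232, array([], dtype=int64))]
4 [(205, array([303])), (219, array([], dtype=int64)), (232, array([], dtype=int64))]
```

View pics/c4.png

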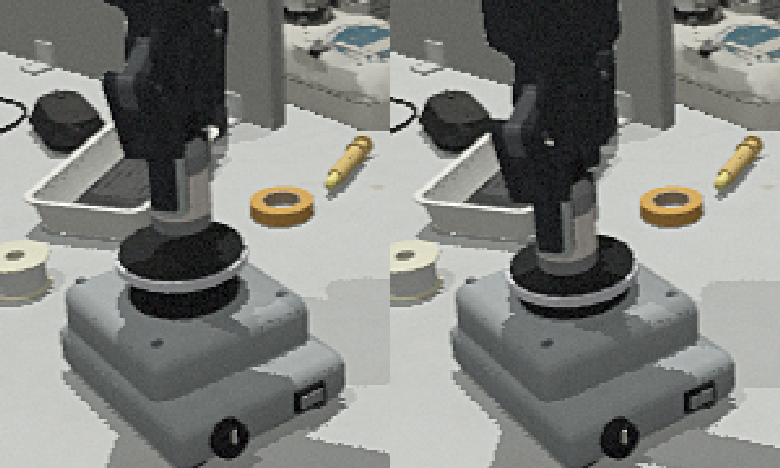

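Compared with the "before" crop, the rim is down about 6 px and almost on the housing, and the bottle stands upright in the middle of the head. The force has jumped to 18.6 N with no more travel, so the head is on its stop. I'll hold it there.

```bash
python3 -m handwheel '[0,0,0,0,0,0, 0,0,0,0,0,0, 0,0,0,0,0,0, 0,0,0,0,0,0, 0,0,0,0,0,0, 0,0,0,0,0,0, 0,0,0,0,0,0, 0,0,0,0,0,0, 0,0,0,0,0,0, 0,0,0,0,0,0, 0,0,0,0,0,0, 0,0,0,0,0,0, 0,0,0,0,0,0, 0,0,0,0,0,0, 0,0,0,0,0,0, 0,0,0,0,0,0, 0,0,0,0,0,0, 0,0,0,0,0,0]'
python3 -m handwheel '[0,0,-0.003,0,0,0, 0,0,-0.006,0,0,0, 0,0,-0.01,0,0,0, 0,0,-0.015,0,0,0, 0,0,-0.02,0,0,0, 0,0,-0.015,0,0,0, 0,0,0,0,0,0, 0,0,0,0,0,0]'; python3 s.py 0.5155 -0.0965 0.165
```

```text
t: 12.7
tool_pos: [0.501, 0.2844, 0.0976]
tool_rot: [3.076, 0.638, 0.001]
contact_force: [-6.9, -3.5, 18.3]
opening: 0.0351
t: 13.5
tool_pos: [0.5002, 0.284, 0.1632]
tool_rot: [3.076, 0.638, -0.0]
contact_force: [-0.7, -0.1, -1.1]
opening: 0.0346
t 13.5 tcp [0.5002 0.284  0.1632] F [-0.7 -0.1 -1.1] open 0.0346
xaxis [ 0.918  0.397 -0.   ] zaxis [-0. -0. -1.]
shift in tool axes [-0.1372  0.3553 -0.0018]
```

Held 18 N for 1.85 s. Now I return to the bottle's original spot, which is clear of everything.

```bash
python3 -m handwheel '[-0.004,0.011,0,0,0,0, -0.0086,0.0222,0,0,0,0, -0.0086,0.0222,0,0,0,0, -0.0086,0.0222,0,0,0,0, -0.0086,0.0222,0,0,0,0, -0.0086,0.0222,0,0,0,0, -0.0086,0.0222,0,0,0,0, -0.0086,0.0222,0,0,0,0, -0.0086,0.0222,0,0,0,0, -0.0086,0.0222,0,0,0,0, -0.0086,0.0222,0,0,0,0, -0.0086,0.0222,0,0,0,0, -0.0086,0.0222,0,0,0,0, -0.0086,0.0222,0,0,0,0, -0.0086,0.0222,0,0,0,0, -0.0086,0.0222,0,0,0,0, -0.004,0.011,0,0,0,0, 0,0,0,0,0,0, 0,0,0,0,0,0]'
python3 -m handwheel '[0,0,0.015,0,0,0, 0,0,0.025,0,0,0, 0,0,0.025,0,0,0, 0,0,0.025,0,0,0, 0,0,0.02,0,0,0, 0,0,0.015,0,0,0, 0,0,0.01,0,0,0, 0,0,0.005,0,0,0, 0,0,0,0,0,0, 0,0,0,0,0,0]'; python3 s.py 0.5155 -0.0965 0.015
```

```text
t: 15.4
tool_pos: [0.5152, -0.0957, 0.1627]
tool_rot: [-3.075, -0.637, 0.001]
contact_force: [0.6, -0.2, -0.3]
opening: 0.0346
t: 16.4
tool_pos: [0.5164, -0.0963, 0.0242]
tool_rot: [3.075, 0.638, 0.002]
contact_force: [0.1, 0.1, -0.3]
opening: 0.0347
t 16.4 tcp [ 0.5164 -0.0963  0.0242] F [ 0.1  0.1 -0.3] open 0.0347
xaxis [0.918 0.398 0.001] zaxis [ 1.5e-03 -5.0e-04 -1.0e+00]
shift in tool axes [-0.001  -0.0002  0.0092]
```

```bash
python3 -m handwheel '[0,0,0.003,0,0,0, 0,0,0.002,0,0,0, 0,0,0.001,0,0,0, 0,0,0.001,0,0,0, 0,0,0,0,0,0, 0,0,0,0,0,0]'; python3 -m handwheel '[0,0,0.001,0,0,0, 0,0,0.001,0,0,0, 0,0,0,0,0,0, 0,0,0,0,0,0]'
```

```text
t: 17.0
tool_pos: [0.5157, -0.0961, 0.0163]
tool_rot: [3.076, 0.638, -0.0]
contact_force: [0.2, 0.7, 0.4]
opening: 0.0348
t: 17.4
tool_pos: [0.5159, -0.0962, 0.0147]
tool_rot: [3.076, 0.638, 0.0]
contact_force: [-1.6, 0.2, 2.7]
opening: 0.0351
```

Bench contact: the force rose to 2.7 N at the same height as the grasp. Release, then retreat straight up.

```bash
python3 -m handwheel '[0,0,0,0,0,0, 0,0,0,0,0,0, 0,0,0,0,0,0, 0,0,0,0,0,0, 0,0,0,0,0,0, 0,0,0,0,0,0, 0,0,0,0,0,0, 0,0,0,0,0,0, 0,0,0,0,0,0, 0,0,0,0,0,0]' 0; python3 -m handwheel '[0,0,-0.005,0,0,0, 0,0,-0.02,0,0,0, 0,0,-0.03,0,0,0, 0,0,-0.03,0,0,0, 0,0,-0.03,0,0,0, 0,0,-0.03,0,0,0, 0,0,-0.03,0,0,0, 0,0,-0.03,0,0,0, -0.03,0.03,0,0,0,0, -0.03,0.03,0,0,0,0, -0.03,0.03,0,0,0,0, -0.03,0.03,0,0,0,0, -0.03,0.03,0,0,0,0, -0.03,0.03,0,0,0,0, -0.03,0.03,0,0,0,0, 0,0,0,0,0,0, 0,0,0,0,0,0]'; python3 s.py 0 0 0 5 scene top; python3 - <<'E'
from h import *
T=np.load("top5.npz")["im"];S=np.load("scene5.npz")["im"]
for n,I,box,z in [("top",T,(308,230,356,276),.046),("top",T,(155,195,212,250),.093),("top",T,(388,195,420,232),.072),("scene",S,(320,220,345,240),.072),("scene",S,(308,255,345,275),.046)]:
    e=blob(I,box); print(n,e[0].round(1),e[2],onplane(n,e[0],z).round(4))
a=cv2.imread("pics/scene5.png")[190:350,150:440]; b=cv2.imread("pics/top5.png")[160:320,140:430]
cv2.imwrite("pics/c5.png",cv2.resize(np.vstack([a,b]),None,fx=1.8,fy=1.8))
E
```

```text
t: 18.4
tool_pos: [0.5157, -0.0961, 0.0143]
tool_rot: [3.076, 0.638, 0.0]
contact_force: [-0.2, -0.0, 0.6]
opening: 0.0858
t: 20.1
tool_pos: [0.4061, -0.3727, 0.2194]
tool_rot: [-3.076, -0.635, -0.0]
contact_force: [-1.0, 1.5, -0.2]
opening: 0.0856
t 20.1 tcp [ 0.4061 -0.3727  0.2194] F [-1.   1.5 -0.2] open 0.0856
xaxis [0.918 0.396 0.   ] zaxis [ 2.e-04  6.e-04 -1.e+00]
shift in tool axes [-0.2255 -0.5029  0.2196]
top [331.6 251.3] [  8   6  32  32 756] [0.4481 0.0326 0.046 ]
top [181.7 220.7] [   5    4   45   44 1539] [0.5004 0.2826 0.093 ]
top [404.4 209. ] [  9   6  16  17 211] [ 0.5148 -0.0939  0.072 ]
scene [330.8 229.1] [ 6  5 11 10 92] [ 0.5075 -0.0749  0.072 ]
scene [327.2 265.8] [  7   3  26  16 345] [0.4435 0.0444 0.046 ]
```

View pics/c5.png

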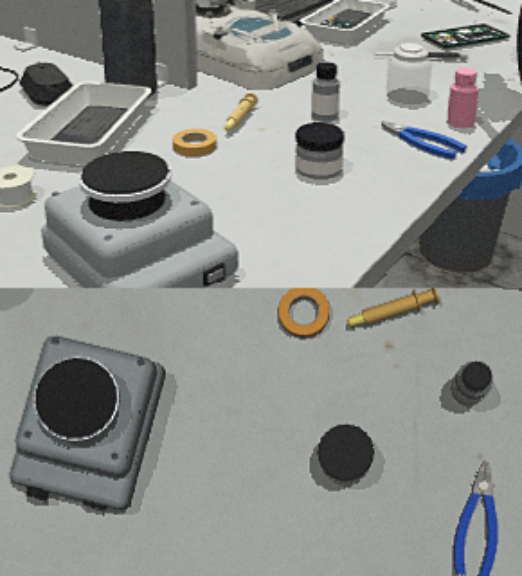

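The bottle stands upright, with its cap at (404,209) in the top view and (331,229) in the scene view. The jar is unmoved at (332,251), and the head is back up at (182,221).

```bash
python3 -c "
from station import ctrl; print(ctrl.finish_job())"
```

```text
the job is handed in; nothing more can be done
None
```

The job is done and handed in at about 20 s of the 53 s limit; no verdict was reported. I gripped the slim bottle round its body and pressed it upright onto the middle of the mixer head. I then stood it back on the bench at about (0.515, -0.095), roughly where it started, and let go.

- **Pressing:** the head went down about 10 mm until it stopped moving. The force then jumped to about 18 N, and I held it there for about 1.85 s. I judged "fully down" from the force, the TCP height and the picture, as there was no reading of the head's own position.
- **Last pictures:** the bottle stands upright, clear of the mixer, with the gripper open and well away. The head is back up, and the squat jar is unmoved to within 0.1 px in the top view.
- **Disagreement:** single-view positions of the cap from the two cameras differed by about 2 cm. The scene-view outline includes the side of the cap, so I used the top view; casting rays from both views agreed with it to about 3 mm.

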